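# Shut the sample drawer and draw the reader's detector arm out to its mark

## Task

The reader on the bench is loaded: push its open sample drawer fully shut. Then pinch the grey head of the telescoping arm on top so that its red lock button is squeezed in, draw the arm out until the head's blue pointer lines up with the red index clip on the scale, and finish while still holding it there at rest with the button squeezed in (it springs back if let go). Leave the index clip and the other things on the bench where they are.

Things in the scene. Friction and masses are not known exactly. Their poses are not given: they have to be found in the camera images.
- reader: the white bench reader, fixed to the table: housing 200 (x) x 360 (y) x 90 tall; origin at the centre of its underside, z up. Its own -x side is the front (roughly towards the robot) with the drawer; its own +y is the direction in which the telescoping arm draws out. All the other 'reader axes' below are these axes
- drawer_face (a point): centre of the flat outer face of the sample drawer's front, 46 above the table; the front is 144 wide, 66 tall (from 13 to 79 above the table) and 12 thick. The drawer holds vials and sits in the left (+y) half of the reader's front; it shuts along reader +x
- drawer (a joint): how far the drawer stands open, m: 0 = fully shut against its stop, up to 0.075. Slides stiffly (about 1.5 N) and stays where it is left
- head_grip (a point): middle of the grey head block at the end of the telescoping arm, at the height to grip it, 138 above the table. The block is 36 (reader x) x 30 (reader y), from 108 to 160 above the table; the red lock button stands 8 proud of its -x side at the same height, so unpressed it measures 44 over block and button. Free space for fingers on both x sides down to 113 above the table; the tube (28 thick, top 139 above the table) lies along its -y side
- lock_button (a joint): travel of the red lock button (face 22 wide x 30 tall, on the head's -x side, moves with the head) pressed into the head along reader +x, m: 0 = out, 0.007 = fully in; the lock is free beyond about 0.004. Spring: 2.5 N to start, 6 N fully in. Pinching the head across reader x with a gripper presses it in
- head: the telescoping arm: head block with pointer and lock button, and the steel rod behind it; origin straight below the head's middle, at table height. It slides along reader +y from its home (start, locked; head middle at reader x -35, y -5) up to 115 mm out. The lock stops it after about 1.5 mm unless the button is squeezed. A return spring pulls it back with about 2 N at home to 4 N fully out; let go, it runs back
- pointer_tip (a point): tip of the thin blue pointer that sticks out low on the head's +x side, 52 from the head's middle in reader x and level with it in reader y; 105 above the table, over a scale with marks every 10 mm
- index_tip (a point): tip of the red index clip (14 wide in reader y, 20 tall, top 114 above the table) standing beside the scale on the far (+x) side; it faces the pointer exactly when both have the same reader y. The clip stays put unless pushed hard
- amber_bottle: bystander, amber bottle with red cap, 70 diameter, 150 tall (mm); origin at the centre of its underside
- white_jar: bystander, white jar, 64 diameter, 100 tall (mm); origin at the centre of its underside
- beaker: bystander, glass beaker, 72 diameter, 85 tall (mm); origin at the centre of its underside
- blue_cap_jar: bystander, small glass jar with blue cap, 52 diameter, 70 tall (mm); origin at the centre of its underside
- tube_rack: bystander, blue rack of tubes, 70 x 160, 88 tall (mm); origin at the centre of its underside
- spare_vial: bystander, small amber vial, 26 diameter, 50 tall (mm); origin at the centre of its underside
- tip_box: bystander, yellow box, 60 x 90, 50 tall, standing on the reader's deck at the back right (mm); origin at the centre of its underside

How it is judged:
By the outcome, as a careful person would: the job done as asked, in the order asked, and still so for the second after the job is handed in, while the arm keeps its last pose, push and grip.
It also fails if it takes over 51 s, if anything falls off the work surface, if the arm or the gripper's body presses on something with over 40 N, if the wrist force passes 120 N, or if a joint passes its speed limit or range.

## Robot

A 6-joint arm with a two-finger parallel gripper is mounted at the origin on the work surface. World frame = base frame: x ahead of the robot, y to its left, z up, the work surface at z = 0. Lengths are in m, angles in rad, forces in N, time in s.
With the tool pointing down it reaches from about 0.325 to 0.85 m from the base axis. Payload 15.5 kg.
Tool frame: the origin (TCP) lies at the very end of the fingers, on their centre line; the grasp point (between the pads) lies 19 mm behind it; z points along the fingers, y is the line along which they close (so a half turn about z gives the same grasp; the last joint's range is limited). The gripper opens to 91 mm and grips with 3 to 60 N. Pads are 32 mm wide; open, the fingers measure 118 mm over their backs; the gripper's body (76 mm by 178 mm) begins 60 mm behind the grasp point.
Start: joints at [1.016, 0.494, 1.345, -0, 1.302, -0.096], TCP at [0.277, 0.56, 0.214] pointing down, gripper open.
Joint ranges: [-2.91, 2.91], [-0.82, 2.16], [0.22, 2.67], [-1.22, 4.37], [0.12, 2.79], [-3.08, 3.08]. Speed limits (rad/s): [1.89, 1.89, 2.57, 3.01, 3.01, 3.01].

## Interface

Orientations are given as a unit quaternion [x, y, z, w].
In Python, from plant import r gives the robot as it stands.
- The arm moves only by the shell command python3 -m crank 'ROWS' [FORCE]. ROWS is JSON, a list of rows, each a list of 7 numbers: the closure in counts, from 0 (fully open) to 255 (shut), then the shift along the world's x, y, z in mm, then the turn, a rotation vector about the world's x, y, z in rad. In form: [[hand, x, y, z, wx, wy, wz], ...]. A call has 1 to 12 rows; each row is the pose to reach, as a shift and turn from the pose commanded when the call began; what a row does not reach only later rows make up. A row lasts 1/12 s, in which the tool goes at most 41.7 mm and 7.16 degrees, less where a joint would pass 70% of its speed; a pose out of reach is approached as far as the arm can. A call with a gripper value outside its range is refused whole. The fingers move at their own pace and stop on an object; FORCE is the grip in N (left out, the last holds). Time passes only in rows, so rows that repeat a pose let the fingers close. It gives the time, the measured TCP pose, the force, the opening and the grip force at its end, in the units of the state.
- r.get_state(): the state, without advancing time (a new reading comes with each control period).
- r.read_camera(name): name is "scene" or "top"; returns a dict with "frame" (420x560x3 uint8, red, green, blue), "fx", "fy", "cx", "cy" (pixels), "R" (3x3) and "t" (3): a world point X has camera coordinates R X + t. Camera axes: x right, y down, z forward; pixel columns grow to the right and rows downward; lengths in m; the calibration is good to about 2 mm. A picture is of the moment at which its call begins. There is no depth.
- r.job_done(): hands the job in; it is judged then, once.
The state is a dict: "time_s": time; "joint_positions": joint angles; "dq": joint speeds; "tau": joint torques, N m; "ee_pos": TCP position; "ee_rot": TCP orientation; "ft_force": force on the tool from outside, world axes, zero at the start; "moment": the same for the moment, N m; "width": opening from 0.0 (shut) to 1.0 (fully open); "grasp_force": force on a finger pad.
Only numpy, scipy, OpenCV 4.12 (cv2) and the standard library are available. Lean on these libraries where they do the work, as an engineer would, in place of code of your own. Each camera call takes 0.05 s, during which the arm holds its last target. There are 200 camera calls.

## Working session

There is one attempt and no reset: what is moved stays moved. The work goes in short steps, Python scripts to look and compute and a shell command to move; the robot and the scene stay as the last step left them, time stands still between calls to the robot, and variables do not carry over. Pictures are saved under pics/ and viewed, at most 10 in all, crops included, and the job is handed in when it is done.

```bash
mkdir -p pics
python3 - <<'E'
from plant import r
import cv2,numpy as np
for n in("scene","top"):
    c=r.read_camera(n);cv2.imwrite(f"pics/{n}0.png",cv2.resize(c["frame"][:,:,::-1],(784,588),interpolation=cv2.INTER_CUBIC))
    print(n,c["fx"],c["cx"],c["cy"],np.round(c["R"],4).tolist(),np.round(c["t"],4).tolist())
s=r.get_state();print(s["ee_pos"],s["ee_rot"],s["time_s"])
E
```

```text
scene 525.4921665958066 277.4008416795229 214.22550692851738 [[-0.255, 0.9669, 0.0067], [0.7005, 0.1895, -0.688], [-0.6665, -0.1708, -0.7257]] [0.118, -0.3536, 1.8572]
top 421.6729059785569 275.4525587527596 212.04987548333347 [[0.0249, -0.9996, -0.0154], [-0.9986, -0.0241, -0.0471], [0.0467, 0.0165, -0.9988]] [0.0058, 0.6153, 0.9083]
[0.27714738 0.55980858 0.2133564 ] [ 2.27849645e-01  9.73696157e-01 -5.49197089e-04 -1.79890617e-04] 0.1
```

View pics/scene0.png

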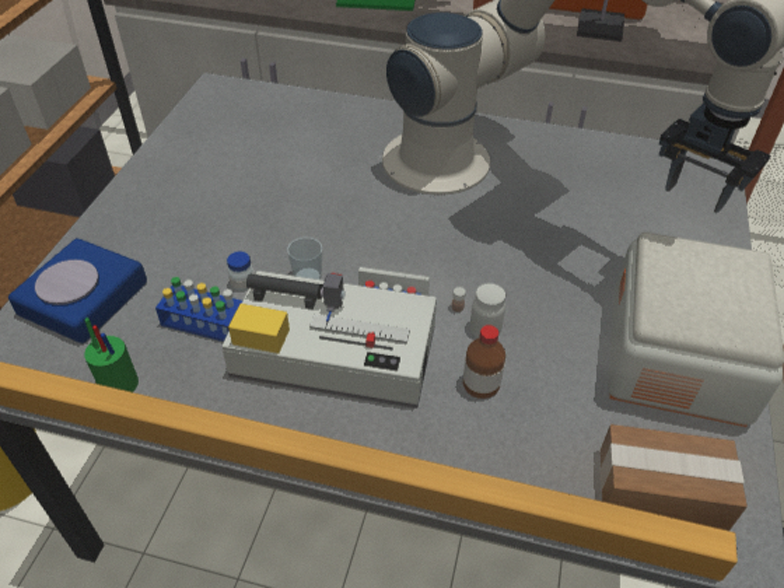

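View pics/top0.png

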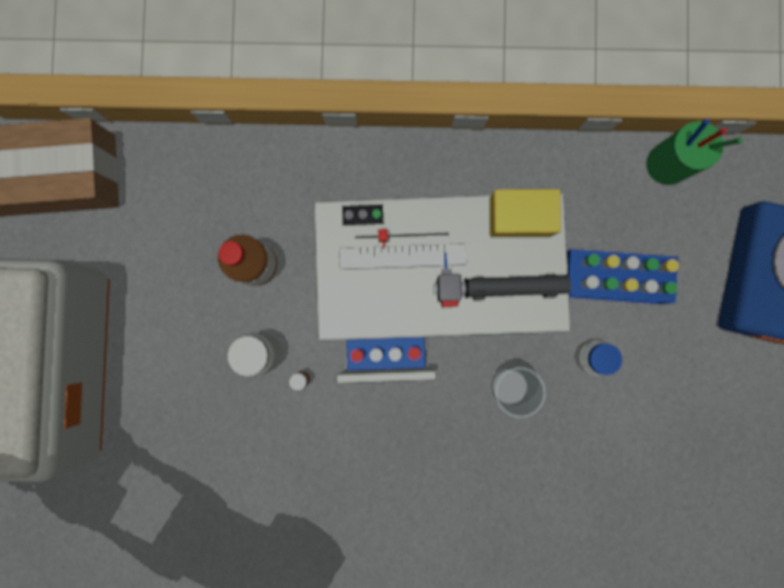

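The top view shows the reader at about (317–568, 195–338) with the drawer open below it. The head is near (450, 288), the clip near (383, 236), and the small vial and white jar sit left of the drawer. Next is an enlarged crop to read points.

```bash
cat > h.py <<'E'
from plant import r
import cv2,numpy as np
def crop(n,x0,y0,w,h,k,f):
    c=r.read_camera(n);cv2.imwrite(f,cv2.resize(c["frame"][y0:y0+h,x0:x0+w,::-1],None,fx=k,fy=k,interpolation=cv2.INTER_CUBIC))
def ray(c,u,v,z):
    R=np.array(c["R"]);t=np.array(c["t"]);o=-R.T@t
    d=R.T@np.array([(u-c["cx"])/c["fx"],(v-c["cy"])/c["fy"],1]);return o+d*(z-o[2])/d[2]
E
python3 -c "
from h import *
crop('top',220,130,195,150,4,'pics/t1.png')"
```

```text
(no output)
```

View pics/t1.png

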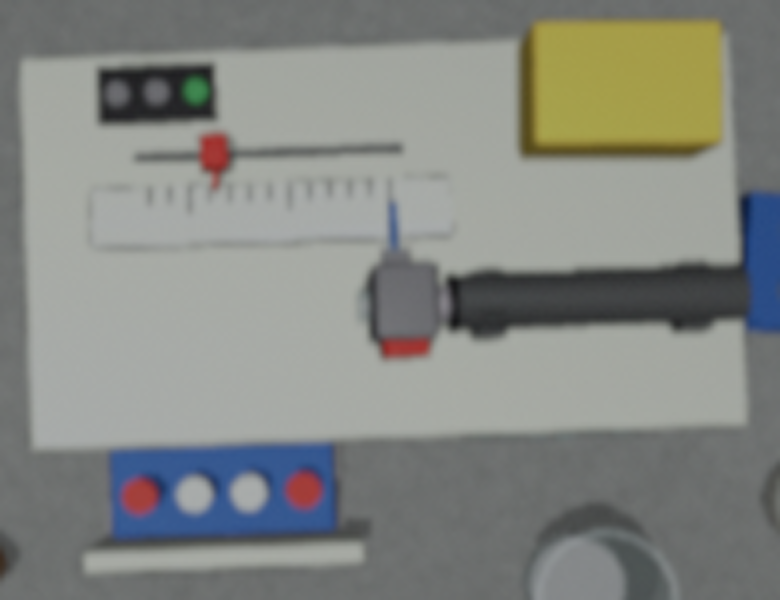

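The crop shows deck corners at (32,449), (748,425) and (20,60), and the drawer front's top outer edge running (86,574)–(365,562). The head top centre is at (407,300), the pointer tip at (392,200) and the clip tip at (215,188).

Run:
```python
from h import *
c=r.read_camera("top")
P=lambda u,v,z:ray(c,220+(u+.0)/4,130+v/4,z)
fl,fr,bl=P(32,449,.09),P(748,425,.09),P(20,60,.09)
print("deck",fl,fr,bl,np.linalg.norm(fl-fr),np.linalg.norm(fl-bl))
ey=(fl-fr)/np.linalg.norm(fl-fr);th=np.arctan2(-ey[0],ey[1]);ex=np.array([np.cos(th),np.sin(th),0]);ey=np.array([-np.sin(th),np.cos(th),0])
o=(fl+fr)/2+.1*ex
print("th deg",np.degrees(th),"o",o)
f=lambda p:(round((p-o)@ex*1e3,1),round((p-o)@ey*1e3,1))
for n,a in dict(dl=(86,574,.079),dr=(365,562,.079),head=(407,300,.16),ptr=(392,200,.105),idx=(215,188,.105),vial=(-28,560,.05)).items():
    p=P(*a);print(n,p.round(4),f(p))
for n,u,v,z in(("vial",298,381,.05),("jar",247,356,.1),("bottlecap",231,253,.15),("beaker",519,392,.085)):
    p=ray(c,u/1.4,v/1.4,z);print(n,p.round(3),f(p))
```

```text
deck [0.54852461 0.11336117 0.09      ] [ 0.56949981 -0.24384015  0.09      ] [0.74510218 0.12540188 0.09      ] 0.3578166365618272 0.1969459823207039
th deg 3.3606034983750304 o [ 0.65884024 -0.05937749  0.09      ]
dl [0.4858 0.0855 0.079 ] (np.float64(-164.2), np.float64(154.8))
dr [ 0.4956 -0.0554  0.079 ] (np.float64(-162.7), np.float64(13.6))
head [ 0.6232 -0.0664  0.16  ] (np.float64(-35.9), np.float64(-4.9))
ptr [ 0.6762 -0.0631  0.105 ] (np.float64(17.1), np.float64(-4.8))
idx [0.6802 0.0245 0.105 ] (np.float64(26.2), np.float64(82.5))
vial [0.4886 0.1482 0.05  ] (np.float64(-157.8), np.float64(217.2))
vial [0.484 0.148 0.05 ] (np.float64(-162.2), np.float64(217.6))
jar [0.522 0.214 0.1  ] (np.float64(-120.2), np.float64(280.7))
bottlecap [0.663 0.228 0.15 ] (np.float64(20.6), np.float64(286.6))
beaker [ 0.48  -0.174  0.085] (np.float64(-184.9), np.float64(-104.0))
```

Deck measures 358×197 against 360×200, and the head reads (-36,-5) against the expected (-35,-5), so the fit is good. Reader yaw is 3.36° and the pointer has about 87 mm to travel. I move -y first to stay clear of the big box on the left.

```bash
python3 -m crank '[[255,0,-35,0,0,0,-0.1],[255,0,-70,0,0,0,-0.2],[255,0,-105,0,0,0,-0.3],[255,0,-140,0,0,0,-0.4],[255,0,-175,0,0,0,-0.5],[255,0,-210,0,0,0,-0.6],[255,0,-245,0,0,0,-0.7],[255,0,-280,0,0,0,-0.8],[255,0,-315,0,0,0,-0.9],[255,10,-345,0,0,0,-1.0],[255,35,-370,0,0,0,-1.052],[255,60,-395,0,0,0,-1.052]]' 20
python3 -m crank '[[255,25,-30,0,0,0,0],[255,50,-60,0,0,0,0],[255,70,-90,0,0,0,0],[255,95,-120,0,0,0,0],[255,110,-145,-10,0,0,0],[255,115,-152,-40,0,0,0],[255,115,-152,-75,0,0,0],[255,115,-152,-110,0,0,0],[255,115,-152,-145,0,0,0],[255,115,-152,-173,0,0,0],[255,115,-152,-173,0,0,0],[255,115,-152,-173,0,0,0]]'
python3 -c "
from h import *
from scipy.spatial.transform import Rotation as Q
s=r.get_state();print(s['ee_pos'],Q.from_quat(s['ee_rot']).as_matrix()[:,1],s['ft_force'],s['width'])"
```

```text
time_s: 1.2
ee_pos: [0.3373, 0.1636, 0.2142]
ee_rot: [0.687, 0.726, 0.0, 0.0]
ft_force: [1.4, 1.1, 0.5]
width: 0.155
grasp_force: 0.0
time_s: 2.2
ee_pos: [0.4515, 0.0132, 0.0405]
ee_rot: [0.686, 0.728, -0.001, -0.001]
ft_force: [-0.7, -0.2, 0.8]
width: 0.005
grasp_force: 0.0
[0.45154279 0.01315318 0.04051648] [ 0.99825234  0.05901733 -0.00303612] [-0.72878282 -0.15813388  0.81464264] 0.004527306419057394
```

```bash
python3 -m crank '[[255,12,0.7,0,0,0,0],[255,20,1.2,0,0,0,0],[255,26,1.5,0,0,0,0],[255,32,1.9,0,0,0,0],[255,38,2.2,0,0,0,0],[255,44,2.6,0,0,0,0],[255,50,2.9,0,0,0,0],[255,56,3.3,0,0,0,0],[255,62,3.7,0,0,0,0],[255,66,3.9,0,0,0,0],[255,70,4.1,0,0,0,0],[255,70,4.1,0,0,0,0]]'
python3 -m crank '[[255,2,0.1,0,0,0,0],[255,4,0.2,0,0,0,0],[255,6,0.4,0,0,0,0],[255,6,0.4,0,0,0,0]]'
python3 -m crank '[[255,1,0.1,0,0,0,0],[255,2,0.1,0,0,0,0],[255,2,0.1,0,0,0,0]]'
```

```text
time_s: 3.2
ee_pos: [0.5234, 0.0172, 0.0409]
ee_rot: [0.686, 0.728, 0.0, 0.0]
ft_force: [0.8, -0.3, -0.8]
width: 0.003
grasp_force: 0.0
time_s: 3.53
ee_pos: [0.5287, 0.0176, 0.0409]
ee_rot: [0.686, 0.728, 0.0, 0.0]
ft_force: [-1.4, 0.6, -0.7]
width: 0.007
grasp_force: 0.1
time_s: 3.78
ee_pos: [0.5305, 0.0177, 0.0409]
ee_rot: [0.686, 0.728, 0.0, 0.0]
ft_force: [-1.0, 0.5, -0.0]
width: 0.006
grasp_force: 0.3
```

```bash
python3 -m crank '[[255,1,0.1,0,0,0,0],[255,2,0.1,0,0,0,0],[255,3,0.2,0,0,0,0],[255,3,0.2,0,0,0,0]]'
python3 -m crank '[[255,1,0.1,0,0,0,0],[255,2,0.1,0,0,0,0],[255,3,0.2,0,0,0,0],[255,3,0.2,0,0,0,0]]'; python3 -c "
from h import *
crop('top',220,130,195,150,4,'pics/t2.png')"
```

```text
time_s: 4.12
ee_pos: [0.5307, 0.0178, 0.0408]
ee_rot: [0.686, 0.728, -0.002, -0.002]
ft_force: [-15.0, -6.0, 12.8]
width: -0.001
grasp_force: 8.2
time_s: 4.45
ee_pos: [0.5307, 0.0178, 0.0408]
ee_rot: [0.686, 0.728, -0.004, -0.004]
ft_force: [-31.3, -9.3, 28.2]
width: 0.005
grasp_force: 17.1
```

View pics/t2.png

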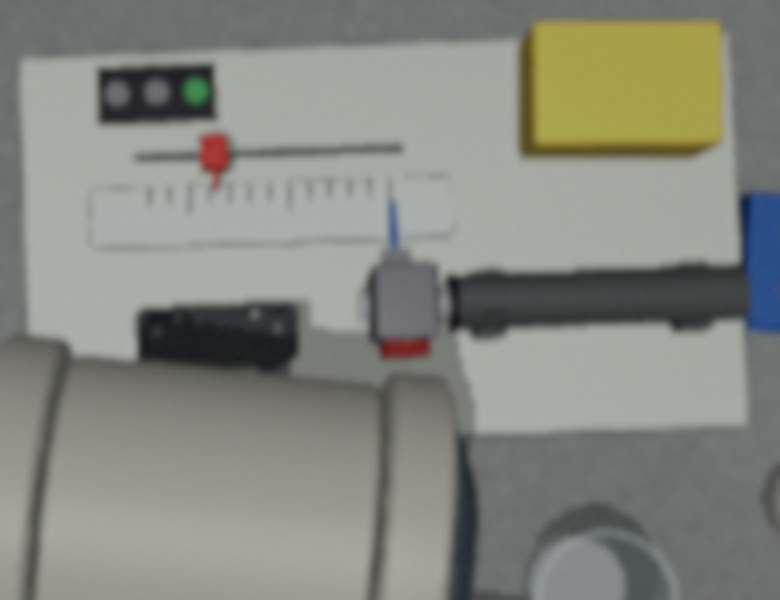

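There is a hard stop at x=0.5307 with force rising to 31 N, so the drawer is shut. The clip and pointer read the same as before. Next I back off, lift, go over the head half open and descend.

```bash
python3 -m crank '[[255,-10,-1,0,0,0,0],[255,-30,-2,0,0,0,0],[255,-50,-3,5,0,0,0],[255,-50,-3,40,0,0,0],[255,-50,-3,75,0,0,0],[150,-50,-3,110,0,0,0],[50,-45,-10,145,0,0,0],[50,-20,-25,155,0,0,0],[50,10,-45,155,0,0,0],[50,40,-60,155,0,0,0],[50,65,-75,155,0,0,0],[50,87,-84,155,0,0,0]]' 25
python3 -m crank '[[50,0,0,0,0,0,0],[50,0,0,0,0,0,0]]'
python3 -c "
from h import *
crop('top',220,130,195,150,4,'pics/t3.png')
from scipy.spatial.transform import Rotation as Q
s=r.get_state();print(s['ee_pos'],Q.from_quat(s['ee_rot']).as_matrix()[:,1],s['ft_force'],s['width'])"
```

```text
time_s: 5.5
ee_pos: [0.6252, -0.0675, 0.1961]
ee_rot: [0.686, 0.727, 0.0, 0.001]
ft_force: [-0.3, -0.5, -0.1]
width: 0.484
grasp_force: 0.0
time_s: 5.67
ee_pos: [0.624, -0.0664, 0.1954]
ee_rot: [0.686, 0.727, 0.0, -0.0]
ft_force: [-0.7, -0.3, -0.4]
width: 0.633
grasp_force: 0.0
[ 0.6230817  -0.06584498  0.19552805] [ 9.98273759e-01  5.87289836e-02 -6.38792348e-04] [-0.47413069  0.58507068 -0.79497318] 0.6721267806193341
```

View pics/t3.png

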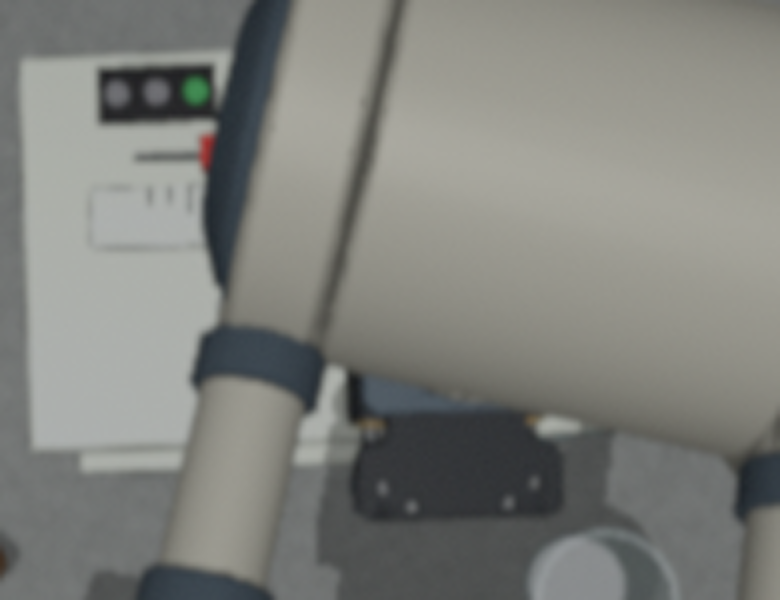

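The top camera is now mostly blocked by the arm, but the drawer front sits flush at the housing around (80–350, 455). I open a bit more, descend and pinch.

```bash
python3 -m crank '[[25,0,0,-15,0,0,0],[25,0,0,-35,0,0,0],[25,0,0,-55,0,0,0],[25,0,0,-70,0,0,0],[25,0,0,-76,0,0,0],[25,0,0,-76,0,0,0]]' 25
python3 -m crank '[[255,0,0,0,0,0,0],[255,0,0,0,0,0,0],[255,0,0,0,0,0,0],[255,0,0,0,0,0,0],[255,0,0,0,0,0,0],[255,0,0,0,0,0,0],[255,0,0,0,0,0,0],[255,0,0,0,0,0,0]]' 25
```

```text
time_s: 6.22
ee_pos: [0.622, -0.0653, 0.1189]
ee_rot: [0.686, 0.728, -0.001, -0.001]
ft_force: [-0.5, 0.3, 0.2]
width: 0.903
grasp_force: 0.0
time_s: 6.88
ee_pos: [0.6249, -0.0658, 0.1202]
ee_rot: [0.686, 0.728, 0.001, 0.001]
ft_force: [11.4, 1.8, -2.5]
width: 0.393
grasp_force: 25.0
```

Gripped at 36 mm, so the button is in. I relieve the side force and draw most of the way.

```bash
python3 -m crank '[[255,2,0,0,0,0,0],[255,1.7,5,0,0,0,0],[255,1.3,12,0,0,0,0],[255,0.8,20,0,0,0,0],[255,0.4,28,0,0,0,0],[255,-0.1,36,0,0,0,0],[255,-0.6,44,0,0,0,0],[255,-1.1,52,0,0,0,0],[255,-1.5,60,0,0,0,0],[255,-2.0,68,0,0,0,0],[255,-2.4,75,0,0,0,0],[255,-2.7,80,0,0,0,0]]' 25
python3 -m crank '[[255,0,0,0,0,0,0],[255,0,0,0,0,0,0],[255,0,0,0,0,0,0]]'
python3 -c "
from h import *
crop('top',240,150,130,100,6,'pics/t4.png')
crop('scene',190,195,130,80,6,'pics/s4.png')
s=r.get_state();print(s['ee_pos'])"
```

```text
time_s: 7.88
ee_pos: [0.6201, 0.0142, 0.1201]
ee_rot: [0.686, 0.728, -0.001, -0.0]
ft_force: [-5.9, -3.8, 6.5]
width: 0.393
grasp_force: 25.0
time_s: 8.13
ee_pos: [0.6201, 0.0138, 0.1201]
ee_rot: [0.686, 0.728, -0.001, -0.0]
ft_force: [-5.2, -3.3, 5.2]
width: 0.391
grasp_force: 25.0
[0.62011216 0.01371632 0.12011392]
```

View pics/s4.png

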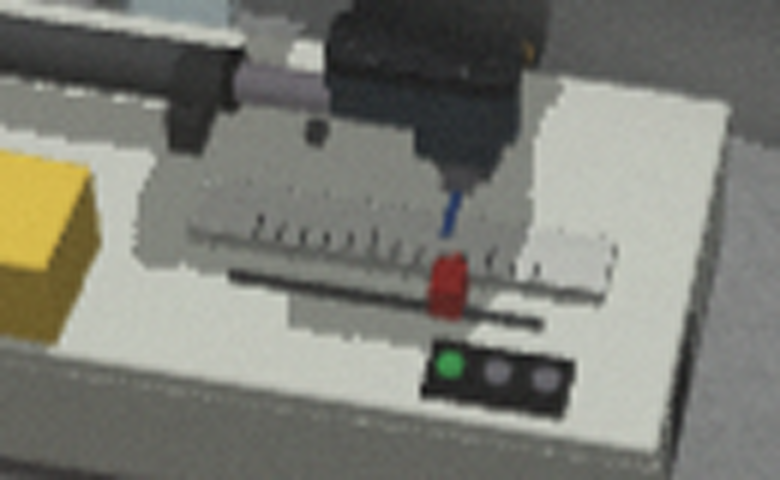

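The scene crop shows the pointer tip at (446,236), the clip's top front edge from (433,255) to (466,255) and the clip body centre near (448,290). I check the remaining distance from both cameras.

Run:
```python
from h import *
th=np.radians(3.36);ex=np.array([np.cos(th),np.sin(th),0]);ey=np.array([-np.sin(th),np.cos(th),0]);o=np.array([.6588,-.0594,0])
f=lambda p:((p-o)@np.c_[ex,ey]*1e3).round(1)
c=r.read_camera("scene");S=lambda u,v,z:f(ray(c,190+u/6,195+v/6,z))
print("ptr",S(446,236,.105),"clip top",S(449,255,.114),"clip base front",S(446,318,.094),"deck corners (100,180)",S(733,105,.09),S(660,455,.09))
t=r.read_camera("top");T=lambda u,v,z:f(ray(t,220+u/4,130+v/4,z))
print("clip body top",T(215,141,.114),"tip",T(215,188,.105),"tip@.1",T(215,188,.1))
```

```text
ptr [20.7 79.4] clip top [38.3 84.7] clip base front [55.5 86.9] deck corners (100,180) [-93.8 184.7] [104.7 185.8]
clip body top [48.3 81.6] tip [26.3 82.5] tip@.1 [26.9 82.6]
```

View pics/t4.png

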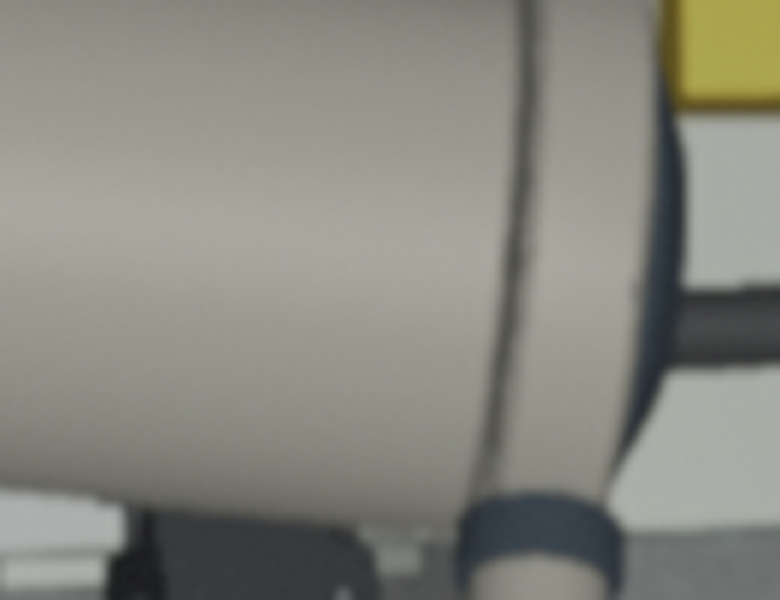

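The scene view reads about 5 mm high in y (deck corner 185 vs 180). Corrected, the pointer is near 75, against a clip at about 82.3 from both cameras. I move 7.5 mm, then look.

```bash
python3 -m crank '[[255,-0.5,3,0.5,0,0,0],[255,-1,5,0.5,0,0,0],[255,-1.2,7.5,0.5,0,0,0],[255,-1.2,7.5,0.5,0,0,0],[255,-1.2,7.5,0.5,0,0,0]]'
python3 -c "
from h import *
crop('scene',235,215,65,50,12,'pics/s5.png')
s=r.get_state();print(s['ee_pos'],s['width'])"
```

```text
time_s: 8.75
ee_pos: [0.6196, 0.0217, 0.1202]
ee_rot: [0.686, 0.728, -0.0, 0.0]
ft_force: [4.9, -3.1, -8.3]
width: 0.395
grasp_force: 25.0
[0.61961797 0.02156272 0.12022635] 0.39265725892693804
```

View pics/s5.png

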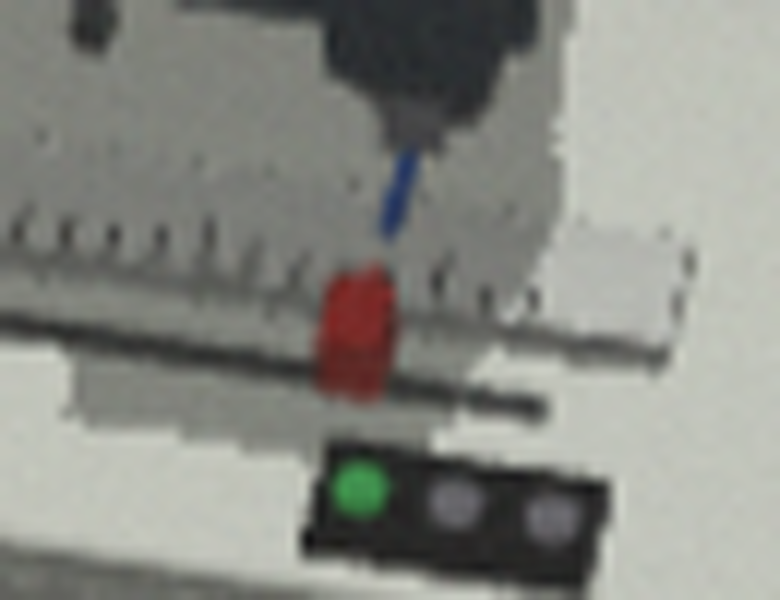

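The pointer tip is at about (388,240), the clip tip at about (376,262), the clip top front edge centre near (355,345) and the base centre near (349,395).

Run:
```python
from h import *
th=np.radians(3.36);ex=np.array([np.cos(th),np.sin(th),0]);ey=np.array([-np.sin(th),np.cos(th),0]);o=np.array([.6588,-.0594,0])
f=lambda p:((p-o)@np.c_[ex,ey]*1e3).round(1)
c=r.read_camera("scene");S=lambda u,v,z:f(ray(c,235+u/12,215+v/12,z))
print("ptr base",S(411,155,.105),"ptr tip",S(388,240,.105),"clip tip",S(376,262,.105),S(376,262,.114),"top front",S(355,345,.114),"base",S(349,395,.094))
# red blob in scene at full res: sub-pixel rows
F=c["frame"].astype(int);red=(F[...,0]-np.maximum(F[...,1],F[...,2])).clip(0);blu=(F[...,2]-np.maximum(F[...,0],F[...,1])).clip(0)
for nm,m,rows in(("blue",blu,range(226,238)),("red",red,range(233,250))):
    for v in rows:
        w=m[v,255:275]; w=w*(w>25)
        if w.sum()>0:u=(w*np.arange(255,275)).sum()/w.sum();print(nm,v,round(u,2),w.sum(),f(ray(c,u,v,.105)))
```

```text
ptr base [-3.2 87. ] ptr tip [21.3 87.3] clip tip [27.8 86.1] [35.4 87.8] top front [58.4 88.4] base [55.4 86.3]
blue 228 268.44 63 [-2.5 85.1]
blue 229 268.0 41 [ 1.1 84.7]
blue 230 268.0 37 [ 4.4 85.4]
blue 231 267.5 66 [ 8.  84.9]
blue 232 267.4 67 [11.4 85.3]
blue 233 267.0 38 [14.9 85. ]
red 237 265.58 76 [28.7 84.4]
red 238 264.51 314 [32.5 82.5]
red 239 264.53 437 [35.7 83.2]
red 240 264.4 431 [39.  83.6]
red 241 264.27 434 [42.3 84. ]
red 242 264.06 462 [45.6 84.2]
red 243 264.02 426 [48.8 84.8]
red 244 263.99 325 [52.  85.4]
red 245 264.27 289 [55.  86.8]
red 246 263.72 291 [58.5 86.2]
red 247 264.11 209 [61.4 87.8]
```

Blue reads about 85.1 and the red tip about 84.4 in the same view. I cross-check using the unobstructed first top image at sub-pixel level.

Run:
```python
from h import *
th=np.radians(3.36);ex=np.array([np.cos(th),np.sin(th),0]);ey=np.array([-np.sin(th),np.cos(th),0]);o=np.array([.6588,-.0594,0])
f=lambda p:((p-o)@np.c_[ex,ey]*1e3).round(1)
t=r.read_camera("top");I=cv2.imread("pics/t1.png").astype(int);B,G,R=I[...,0],I[...,1],I[...,2]
for nm,m,x0,x1,vs,z in(("red",R-np.maximum(B,G),180,250,range(134,192,4),.105),("blue",B-np.maximum(R,G),375,410,range(202,250,6),.105)):
    for v in vs:
        w=m[v,x0:x1].clip(0);w=w*(w>20)
        if w.sum()>0:
            u=(w*np.arange(x0,x1)).sum()/w.sum();zz=.114 if nm=="red" and v<166 else z;print(nm,v,round(u,1),f(ray(t,220+(u+.5)/4-.5,130+(v+.5)/4-.5,zz)))
```

```text
red 134 214.0 [52.5 82.7]
red 138 213.6 [50.5 83. ]
red 142 213.5 [48.6 83.1]
red 146 213.7 [46.6 83. ]
red 150 213.8 [44.6 83.1]
red 154 213.9 [42.6 83.1]
red 158 214.0 [40.7 83.1]
red 162 214.2 [38.7 83.1]
red 166 214.4 [38.  83.2]
red 170 214.7 [36.  83.1]
red 174 215.1 [34. 83.]
red 178 215.3 [32.  82.9]
red 182 215.0 [30.  83.2]
red 186 214.5 [28.1 83.5]
blue 208 392.5 [14.  -4.1]
blue 214 392.5 [11. -4.]
blue 220 392.6 [ 8.  -3.9]
blue 226 393.1 [ 5.  -4.1]
blue 232 393.4 [ 2.1 -4.1]
blue 238 393.4 [-0.9 -4. ]
blue 244 393.5 [-3.9 -3.9]
```

Required draw is 87.1 mm and the arm has travelled 87.5. The scene view also suggests about 0.5 mm over, so I ease back 0.5 mm and settle.

```bash
python3 -m crank '[[255,0.3,-0.5,-0.2,0,0,0],[255,0.3,-0.5,-0.2,0,0,0],[255,0.3,-0.5,-0.2,0,0,0],[255,0.3,-0.5,-0.2,0,0,0],[255,0.3,-0.5,-0.2,0,0,0],[255,0.3,-0.5,-0.2,0,0,0]]'
python3 - <<'E'
from h import *
s=r.get_state();p=s["ee_pos"];print(p,"travel",((p[1]+.0658)*.9983-(p[0]-.6249)*.0586)*1e3,abs(s["dq"]).max(),s["width"])
E
```

```text
time_s: 9.4
ee_pos: [0.6197, 0.0211, 0.1202]
ee_rot: [0.686, 0.728, -0.0, -0.0]
ft_force: [0.4, -3.1, -3.9]
width: 0.394
grasp_force: 25.0
[0.61965682 0.02105916 0.12018937] travel 87.01874689316627 0.0016199681398968758 0.3943039358459357
```

```bash
python3 -c "
from plant import r
print(r.job_done())"
```

```text
the job is handed in; nothing more can be done
None
```

The drawer is shut against its stop, and I handed the job in with the head gripped at rest, the button squeezed in, and the arm drawn out 87.0 mm against 87.1 mm measured to the clip; no verdict came back.

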